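Unlock the kitchen medicine box and hold the key turned

TASK

Unlock the blue medicine box for me: swing the red-knobbed lever on its lid well clear of the keyhole, take the yellow-headed key from its wooden rest, push it fully home in the keyhole past the sticky pins, and turn it a quarter turn clockwise as far as it goes. The lock springs back, so finish while still holding the key turned against its stop; leave the tea box, cup and mug where they stand.

Things in the scene. Friction and masses are not known exactly. Their poses are not given: they have to be found in the camera images.
- lockbox: blue steel medicine box, 160 x 200 x 58 mm (x, y, z), too heavy to move, fixed where it stands; origin at the centre of its underside, z up, its handle side looks to its -x. On its lid a steel lock face plate 60 x 60 mm, 6 mm high (its top is 64 mm above the worktop)
- keyhole (a point): centre of the mouth of the keyhole, on the top of the face plate, 20 mm towards +x from the box's centre; axes as the box's. The slot is 20 mm long along the box's x and 8 mm wide along its y, slightly chamfered, straight down. The face plate (6 mm thick) is fixed; under it turns the plug. Turn the key only when it is fully in (24 mm deep, its collar on the plate): before that the blade jams in the face plate
- plug (a joint): turn of the lock plug in rad: 0 = rest (slot in line with the keyhole), grows as the key turns clockwise seen from above, stop at 1.5 (about a quarter turn). A spring drives it back to 0 (about 0.03 N m at rest, 0.1 N m at the stop). The key has about 0.11 rad of play in the slot, so turn it at least that much further. Two sticky spring pins in the plug catch the blade from about 15 mm deep: push with some 5 to 15 N, with small wiggles if it sticks
- lever (a joint): swing of the lever in rad about its upright hinge: 0 = lies over the keyhole (along the box's +y from the hinge), grows counter-clockwise seen from above (the free end moves towards the box's -x side), stop at 1.9; about 0.06 N m of friction, it stays where it is left. Over 1.3 is well clear. Flat steel arm 26 mm wide, 5 mm thick, just above the face plate (its top is 69 mm above the worktop)
- lever_hinge (a point): hinge axis of the lever, 50 mm towards the box's -y from the keyhole, at the height of the face plate
- lever_post (a point): top centre of the red upright knob at the lever's free end: a round post 14 mm in diameter and 26 mm tall on the arm, 75 mm from the hinge axis, its top 95 mm above the worktop
- key: key standing upright, 62 mm tall, about 50 g; origin at the tip of the blade (lowest point), z up along the key. Steel blade 18 mm (its x) x 6 mm (its y), 15 mm long with a narrower tip (14 x 3.5 mm, lowest 3 mm); above it a round neck 6 mm thick to z = 24 mm; a collar 16 mm in diameter at z = 24 to 28 mm; yellow head 34 mm (x) x 10 mm (y) at z = 28 to 62 mm, to be gripped across its 10 mm. Front and back alike: it fits the keyhole either way round
- key_rest: light wooden block, 64 x 64 x 34 mm, fixed; origin at the centre of its underside. The key stands in its slot along the rest's x, blade 24 mm deep, collar on the block's top; lift straight up by 30 mm or more
- tea_box: green card tea box, 58 x 69 x 78 mm, bystander behind the work; origin at the centre of its underside
- cup: low cup with coloured dots, 86 x 110 x 51 mm, bystander in front of the work; origin at the centre of its underside
- mug: white mug with grey dots, 82 x 114 x 91 mm, bystander to the right; origin at the centre of its underside
Things that resemble listed ones, but are neither listed nor needed, are in the scene too. Of the things that look like the key, the smaller one is meant.

How it is judged:
On the way, in this order (a step that is already met when the one before it is completed fails the run):
1. the lever is swung well clear of the keyhole (over 1.3 rad) (value of joint lever above 1.3 rad), for 0.2 s.
2. the key is fully home in the keyhole (at least 21 mm deep), not yet turned (z of key in the frame of keyhole below -0.021 m and horizontal distance between key and keyhole below 0.004 m and value of joint lever above 1.3 rad and value of joint plug below 0.4 rad), for 0.1 s.
At the end, for the whole second after the job is handed in: The plug is turned over 1.3 rad and kept there by the fingers, which grip the key (over 1 N); the key is still in the keyhole, at least 19 mm deep, within 4 mm of its axis and 0.2 rad of upright, and at rest (under 20 mm/s); the lever is still clear (over 1.3 rad) (value of joint each of plug, lever above 1.3 rad and z of key in the frame of keyhole below -0.019 m and horizontal distance between key and keyhole below 0.004 m and angle between key's own z axis and vertical below 0.2 rad and contact force between the fingers and key above 1 N and linear speed of key below 0.02 m/s); the arm keeps its last pose, push and grip.
It fails at once if the tea box, cup or mug is shifted by more than 25 mm (distance of any of tea_box, cup, mug from where it was at the start of the episode above 0.025 m).
It also fails if it takes over 64 s, if anything falls off the work surface, if the arm or the gripper's body presses on something with over 40 N, if the wrist force passes 120 N, or if a joint passes its speed limit or range.

ROBOT

A 7-joint arm with a two-finger parallel gripper is mounted at the origin on a cart in front of the work surface, level with it; the furniture and walls round the work are solid. World frame = base frame: x ahead of the robot, y to its left, z up, the work surface at z = 0. Lengths are in m, angles in rad, forces in N, time in s.
With the tool pointing down it reaches from about 0.4 to 0.9 m from the base axis. Payload 5.6 kg.
Tool frame: the origin (TCP) lies midway between the tips of the shut fingers; the grasp point (between the pads) lies 19 mm behind it; z points along the fingers, y is the line along which they close (so a half turn about z gives the same grasp; the last joint's range is limited). The gripper opens to 92 mm and grips with 3 to 60 N. Pads are 20 mm wide; open, the fingers measure 128 mm over their backs; the gripper's body (75 mm by 189 mm) begins 69 mm behind the grasp point.
Start: joints at [1.081, 0.468, -0.012, 1.603, 0.006, 1.071, -0.056], TCP at [0.281, -0.586, 0.215] pointing down, gripper open.
Joint ranges: [-2.53, 2.53], [-0.31, 2.02], [-1.57, 1.55], [0.28, 2.44], [-1.29, 4.43], [0.15, 1.84], [-2.92, 2.92]. Speed limits (rad/s): [2.57, 2.57, 3.14, 3.14, 3.14, 3.14, 3.14].

INTERFACE

Orientations are given as a 3x3 rotation matrix whose columns are the frame's x, y, z axes.
In Python, from station import env, effector, solver, viewer, workorder, search_frame, tip_of gives the robot as it stands. Calls block until the motion is done:
- env.reach(position, orientation): joint-space move of the TCP to a pose.
- env.movel(position, frame=None, rate=0.15): straight line of the TCP; frame=None keeps the orientation; rate is the mean speed in m/s.
- env.goto_joints(angles): joint-space move.
- effector.release() and effector.grasp(squeeze=None): open the fingers fully, or close them until they stop; squeeze is the grip in N (None keeps the last).
- env.pause(seconds).
- solver.inverse_kinematics(position, orientation): joint angles nearest the present ones, or None.
- env.sense(): the state.
- viewer.read_camera(name): name is "scene" or "top"; returns (picture, depth): 400x640x3 uint8, red, green, blue; 400x640 float32, m along the optical axis (not along the pixel's ray), 0 where there is no reading.
- viewer.camera_info(name): a dict with "intrinsics" (3x3 intrinsics, pixels), "eye" and "rotation" of the camera in the world. Camera axes: x right, y up, looking along -z (the intrinsics and any distortion apply to the point x, -y, -z); pixel columns grow to the right and rows downward; lengths in m; the calibration is good to about 2 mm. A picture is of the moment at which its call begins. camera_info takes no time and is no camera call.
A pose or a line that the arm cannot do raises env.PlanningError and nothing moves.
- workorder.finish_job(): hands the job in; it is judged then, once.
Trained networks look in the newest picture that a camera, given by its name, has taken for a name from the list of things; names that differ only in an ending like _2 or _b are one class to them, and where a whole thing is asked for, a point or a joint stands for the part that bears it (a point fixed in the world has none). Each returns a list of dicts, best first, with "score" (0 to 1); they miss things now and then, are a little off and sometimes report something else, mostly with a low value. They report only what shows in the picture. A call takes as long as a camera call. They do not tell look-alikes from the thing itself.
- search_frame(camera, name): "at" ([x, y, z] in m, in world coordinates, good to about 4 mm: the middle of the surface that is visible of it).
- tip_of(camera, name): "at" ([x, y, z] in m, in world coordinates, good to about 4 mm: a listed point, or the origin of a listed thing).
The state is a dict: "t": time; "joint_positions": joint angles; "joint_velocities": joint speeds; "tau": joint torques, N m; "ee_pos": TCP position; "tcp_rot": TCP orientation; "wrist_force": force on the tool from outside, world axes, zero at the start; "moment": the same for the moment, N m; "gripper_width": finger opening in m; "grasp_force": force on a finger pad.
Only numpy, scipy, OpenCV 4.12 (cv2) and the standard library are available. Lean on these libraries where they do the work, as an engineer would, in place of code of your own. Each camera call takes 0.05 s, during which the arm holds its last target. There are 200 camera calls.

## Working session

There is one attempt and no reset: what is moved stays moved. The work goes in short steps, each a Python script; the robot and the scene stay as the last script left them, time stands still between calls to the robot, and variables do not carry over. Pictures are saved under pics/ and viewed, at most 10 in all, crops included, and the job is handed in when it is done.

```bash
ls; mkdir -p pics; python3 - <<'E'
from station import *
import cv2,numpy as np
for c in("scene","top"):
    p,d=viewer.read_camera(c); cv2.imwrite(f"pics/{c}0.png",p[:,:,::-1]); np.save(f"pics/{c}_d.npy",d)
    i=viewer.camera_info(c); print(c,i)
    for n in("lockbox","keyhole","lever_hinge","lever_post","key","key_rest","tea_box","cup","mug"):
        print(n,[(np.round(r["at"],4).tolist(),round(r["score"],2)) for r in tip_of(c,n)][:4])
s=env.sense();print(s["t"],s["tcp_rot"],s["gripper_width"])
E
```

```text
pics
scene {'intrinsics': array([[369.92089304,   0.        , 316.05324033],
       [  0.        , 369.92089304, 199.97685592],
       [  0.        ,   0.        ,   1.        ]]), 'eye': array([0.05417553, 0.40988718, 0.68914923]), 'rotation': array([[-0.6952477 ,  0.47810458, -0.53669978],
       [-0.71864812, -0.47614259,  0.50678705],
       [-0.01324841,  0.73804082,  0.67462599]])}
lockbox [([0.5712, -0.1559, -0.0019], 0.92)]
keyhole [([0.5861, -0.1583, 0.0669], 0.59), ([0.547, 0.1986, 0.0057], 0.21), ([0.4338, -0.4149, 0.0015], 0.21)]
lever_hinge [([0.5879, -0.2048, 0.0649], 0.81)]
lever_post [([0.5877, -0.128, 0.0922], 0.61)]
key [([0.5481, 0.1971, 0.0089], 0.66), ([0.5619, 0.2997, -0.0029], 0.66)]
key_rest [([0.5464, 0.1969, 0.0008], 0.66)]
tea_box []
cup [([0.3923, -0.0087, 0.0017], 0.67)]
mug [([0.432, -0.415, -0.0008], 0.63)]
top {'intrinsics': array([[424.44843992,   0.        , 316.55461691],
       [  0.        , 424.44843992, 201.23104947],
       [  0.        ,   0.        ,   1.        ]]), 'eye': array([ 0.42083056, -0.03871377,  1.22774581]), 'rotation': array([[-
[... 205 characters left out ...]
], 0.21)]
keyhole [([0.5912, -0.1551, 0.0666], 0.83), ([0.592, -0.1358, 0.094], 0.18)]
lever_hinge [([0.5907, -0.2086, 0.0601], 0.71), ([0.39, -0.007, -0.0029], 0.45)]
lever_post [([0.595, -0.1355, 0.0922], 0.6)]
key [([0.5596, 0.2937, 0.003], 0.69), ([0.3937, -0.0086, -0.0001], 0.63), ([0.548, 0.2003, 0.0094], 0.6)]
key_rest [([0.5463, 0.1961, -0.0035], 0.89), ([0.5911, -0.2054, 0.0597], 0.18)]
tea_box [([0.7207, 0.0056, 0.0012], 0.65)]
cup [([0.3913, -0.0081, -0.0016], 0.85)]
mug [([0.4293, -0.4132, 0.0036], 0.87)]
1.0 [[ 9.01848860e-01  4.32051656e-01 -3.29416633e-05]
 [ 4.32051652e-01 -9.01848858e-01 -8.29721784e-05]
 [-6.55566685e-05  6.05958644e-05 -9.99999996e-01]] 0.09205979201874888
```

View pics/scene0.png

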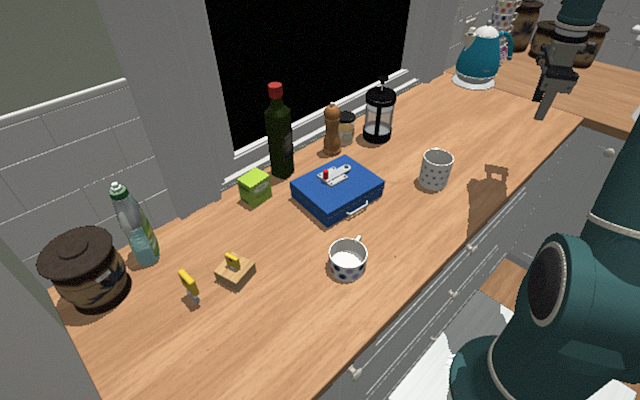

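View pics/top0.png

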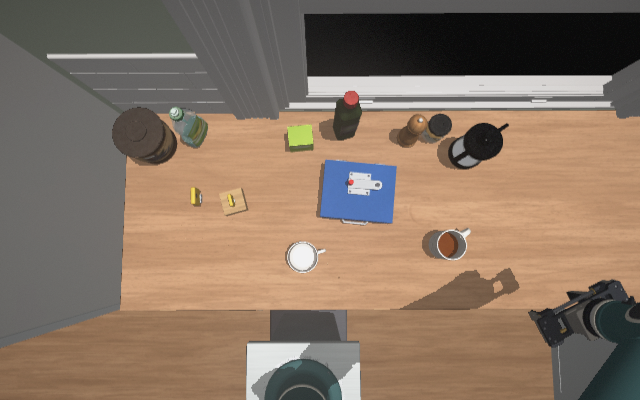

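The scene view shows the blue box around (337,188), the lever with its red knob at (325,175), the key in its rest at (233,265), and the larger look-alike key standing to its left at (188,285). The top view confirms this: knob (350,183), hinge (378,185), rest (232,201), look-alike (196,197). Next I'll get yaws and positions from depth.

```bash
cat > h.py <<'E'
from station import *
import cv2,numpy as np
def cloud(c):
    p,d=viewer.read_camera(c); i=viewer.camera_info(c); K=i["intrinsics"]
    v,u=np.mgrid[:400,:640]; x=(u-K[0,2])/K[0,0]*d; y=(v-K[1,2])/K[1,1]*d
    P=np.stack([x,-y,-d],-1)@i["rotation"].T+i["eye"]; P[d==0]=9
    return p,P,cv2.cvtColor(p,cv2.COLOR_RGB2HSV)
def near(P,c,r,z0,z1): return (np.hypot(P[...,0]-c[0],P[...,1]-c[1])<r)&(P[...,2]>z0)&(P[...,2]<z1)
def down(yaw): # tool down, tool y (closing line) at angle yaw in world
    c,s=np.cos(yaw),np.sin(yaw); return np.array([[s,c,0],[-c,s,0],[0,0,-1.]])
E
python3 - <<'E'
from h import *
def rect(n,Q):
    if len(Q)<5: return print(n,len(Q))
    (c,wh,a)=cv2.minAreaRect((Q[:,:2]*1000).astype(np.float32)); m=Q.mean(0); w,V=np.linalg.eigh(np.cov(Q[:,:2].T))
    print(n,len(Q),"rect",np.round(c,1),np.round(wh,1),"ang %.1f"%a,"mean",m.round(4),"pca %.1f"%np.degrees(np.arctan2(V[1,1],V[0,1])), "z",np.percentile(Q[:,2],[5,50,95]).round(4))
for c in("top","scene"):
    p,P,H=cloud(c); h,s,v=[H[...,k] for k in range(3)]
    rect("boxtop",P[near(P,(.571,-.156),.16,.05,.0615)&(h>95)&(h<130)&(s>90)])
    rect("plate+lever",P[near(P,(.59,-.156),.1,.059,.08)&(s<70)])
    rect("lever",P[near(P,(.59,-.156),.1,.0665,.08)&(s<70)])
    rect("knob",P[near(P,(.59,-.13),.05,.075,.11)&((h<10)|(h>170))&(s>120)])
    rect("yellow",P[near(P,(.548,.198),.05,.037,.09)&(h>18)&(h<35)&(s>150)])
    rect("yellowtop",P[near(P,(.548,.198),.05,.066,.09)&(h>18)&(h<35)&(s>150)])
    rect("rest",P[near(P,(.548,.198),.06,.028,.04)])
    rect("big",P[near(P,(.56,.295),.05,.03,.2)&(h>18)&(h<35)&(s>150)])
    rect("tea",P[near(P,(.72,.005),.07,.07,.09)])
    b=cv2.resize(p[140:240,170:420] if c=="top" else p[150:300,160:400],None,fx=3,fy=3,interpolation=cv2.INTER_CUBIC); cv2.imwrite(f"pics/{c}1.png",b[:,:,::-1])
E
```

```text
boxtop 2951 rect [ 571.3 -158. ] [200.  160.4] ang 84.5 mean [ 0.567  -0.1546  0.0586] pca 82.8 z [0.0552 0.0588 0.0611]
plate+lever 562 rect [ 603.8 -180.7] [102.3  90.4] ang 83.8 mean [ 0.5903 -0.1691  0.0678] pca 86.2 z [0.0621 0.0679 0.0736]
lever 356 rect [ 590.3 -174.5] [91.6 59.1] ang 89.5 mean [ 0.5896 -0.1728  0.0699] pca 84.8 z [0.0668 0.0696 0.0741]
knob 16 rect [ 590.7 -134. ] [10.3  8.5] ang 3.5 mean [ 0.5912 -0.134   0.0965] pca 149.3 z [0.0934 0.0961 0.0996]
yellow 27 rect [545.9 195.2] [29.2  8.2] ang 15.2 mean [0.5452 0.195  0.0716] pca -165.4 z [0.0692 0.0714 0.0747]
yellowtop 27 rect [545.9 195.2] [29.2  8.2] ang 15.2 mean [0.5452 0.195  0.0716] pca -165.4 z [0.0692 0.0714 0.0747]
rest 453 rect [546.4 196.2] [64.8 65.1] ang 14.7 mean [0.5457 0.195  0.0344] pca 125.8 z [0.0303 0.0345 0.038 ]
big 65 rect [558.4 292.7] [43.6 11.5] ang 2.0 mean [0.5579 0.2923 0.0849] pca -178.3 z [0.0808 0.0855 0.0899]
tea 502 rect [724.6   3.3] [57.6 68. ] ang 5.3 mean [0.724  0.0033 0.0781] pca 96.7 z [0.0739 0.0782 0.082 ]
boxtop 2512 rect [ 570.7 -155.8] [198.8 160.9] ang 84.3 mean
[... 278 characters left out ...]
z [0.067  0.0697 0.0727]
knob 33 rect [ 590.1 -132. ] [7.9 9.5] ang 45.0 mean [ 0.589  -0.1307  0.0872] pca -147.5 z [0.0765 0.0882 0.0962]
yellow 133 rect [545.4 197.8] [33.   7.6] ang 14.4 mean [0.5428 0.1987 0.061 ] pca -162.8 z [0.0436 0.0628 0.0734]
yellowtop 56 rect [545. 198.] [31.1  7.4] ang 17.5 mean [0.5444 0.198  0.0712] pca -162.5 z [0.0674 0.0717 0.0737]
rest 611 rect [546.5 195.8] [66.4 65.7] ang 15.4 mean [0.5404 0.1997 0.0343] pca 67.9 z [0.0302 0.0344 0.0367]
big 252 rect [555.5 295.5] [45.6 12.1] ang 2.7 mean [0.5495 0.2967 0.0741] pca -174.8 z [0.0472 0.0817 0.0876]
tea 409 rect [723.8   3.9] [58.5 69.7] ang 4.6 mean [0.7214 0.006  0.0774] pca 90.7 z [0.0724 0.0778 0.0798]
```

View pics/top1.png

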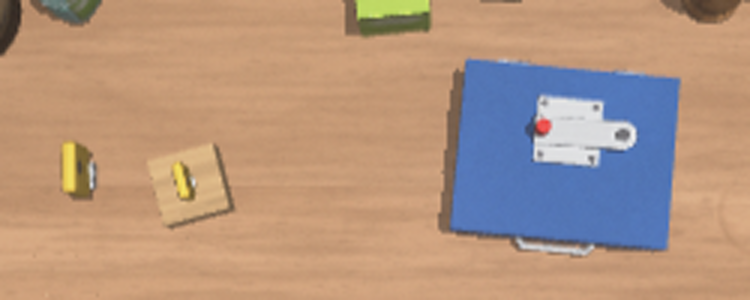

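The enlarged top view shows the lever arm pointing left from its hinge at (622,133) to the red knob at (543,127). The key's head lies along the rest's x at (183,180). Before moving I'll check tall obstacles behind the box (bottle) and wrist solutions.

```bash
cat >> h.py <<'E'
BY=np.radians(-5.6); BX=np.array([np.cos(BY),np.sin(BY)]); BYv=np.array([-np.sin(BY),np.cos(BY)])
C=np.array([.571,-.157]); KH=C+.02*BX; HG=KH-.05*BYv
KY=np.radians(15.); KP=np.array([.5460,.1965])
def knob(a): t=np.pi/2+BY+a; return HG+.075*np.array([np.cos(t),np.sin(t)])
E
python3 - <<'E'
from h import *
for c in("top","scene"):
    p,P,H=cloud(c)
    for y0 in np.arange(-.36,.40,.04):
        m=(P[...,0]>.45)&(P[...,0]<.9)&(P[...,1]>y0)&(P[...,1]<y0+.04)&(P[...,2]>.14)&(P[...,2]<.6)
        if m.sum()>3: print(c,round(y0,2),m.sum(),"xmin %.3f zmax %.3f"%(P[m][:,0].min(),P[m][:,2].max()))
q=env.sense()["joint_positions"]
def ik(n,p,z,yaw):
    for k in(0,np.pi):
        s=solver.inverse_kinematics([*p,z],down(yaw+k)); print(n,np.degrees(yaw+k).round(),None if s is None else np.round(s,2))
print(KH,HG,knob(0),knob(1.7))
for a in(0,.85,1.7): ik("knob",knob(a),.075,np.radians(30)); 
ik("key",KP,.04,KY+np.pi/2)
for t in(0,.8,1.65): ik("lock",KH,.07,BY+np.pi/2-t)
E
```

```text
top -0.36 338 xmin 0.720 zmax 0.545
top -0.32 530 xmin 0.714 zmax 0.546
top -0.28 315 xmin 0.835 zmax 0.545
top -0.24 315 xmin 0.834 zmax 0.546
top -0.2 316 xmin 0.834 zmax 0.546
top -0.16 665 xmin 0.729 zmax 0.547
top -0.12 736 xmin 0.726 zmax 0.547
top -0.08 313 xmin 0.835 zmax 0.547
top -0.04 998 xmin 0.834 zmax 0.548
top -0.0 1837 xmin 0.820 zmax 0.570
top 0.04 2314 xmin 0.790 zmax 0.600
top 0.08 1910 xmin 0.789 zmax 0.600
top 0.12 2022 xmin 0.795 zmax 0.600
top 0.16 1850 xmin 0.792 zmax 0.600
top 0.2 1485 xmin 0.807 zmax 0.575
top 0.24 1944 xmin 0.807 zmax 0.576
top 0.28 2394 xmin 0.715 zmax 0.576
top 0.32 1984 xmin 0.720 zmax 0.576
top 0.36 2251 xmin 0.662 zmax 0.576
scene -0.36 6 xmin 0.720 zmax 0.158
scene -0.32 154 xmin 0.713 zmax 0.174
scene -0.16 317 xmin 0.727 zmax 0.284
scene -0.12 811 xmin 0.725 zmax 0.283
scene -0.04 869 xmin 0.832 zmax 0.480
scene -0.0 1896 xmin 0.820 zmax 0.490
scene 0.04 1737 xmin 0.789 zmax 0.502
scene 0.08 3188 xmin 0.788 zmax 0.509
scene 0.12 3365 xmin 0.793 zmax 0.516
scene 0.16 4284 xmin 0.790 zmax 0.524
scene 0.2 4143 xmin 0.806 zmax 0.527
scene 0.24 4632 xmin 0.806 zmax 0.534
scene 0.28 5640 xmin 0.714 zmax 0.542
scene 0.32 5446 xmin 0.718 zmax 0.543
scene 0.36 4433 xmin 0.661 zmax 0.479
[ 0.59090455 -0.15895166] [ 0.5860254  -0.20871303] [ 0.59334412 -0.13407097] [ 0.51106253 -0.21107253]Traceback (most recent call last):
  File "<stdin>", line 12, in <module>
  File "<stdin>", line 10, in ik
  File "scipy/spatial/transform/_rotation.pyx", line 1143, in scipy.spatial.transform._rotation.Rotation.from_matrix
ValueError: Non-positive determinant (left-handed or null coordinate frame) in rotation matrix 0: [[ 0.5        0.8660254  0.       ]
 [-0.8660254  0.5        0.       ]
 [ 0.         0.        -1.       ]].
```

```bash
sed -i 's/\[\[s,c,0\],\[-c,s,0\]/[[-s,c,0],[c,s,0]/' h.py
python3 - <<'E'
from h import *
def ik(n,p,z,yaw):
    for k in(0,np.pi):
        s=solver.inverse_kinematics([*p,z],down(yaw+k)); print(n,np.degrees(yaw+k).round(),None if s is None else np.round(s,2))
for a in(0,.85,1.7): ik("knob",knob(a),.075,BY+a); 
ik("key",KP,.04,KY+np.pi/2)
for t in(0,.8,1.65): ik("lock",KH,.07,BY+np.pi/2-t)
E
```

```text
knob -6.0 [ 0.48  0.62 -0.42  1.79  0.33  0.81 -0.2 ]
knob 174.0 [-0.02  0.57  0.25  1.82 -0.19  0.77 -2.91]
knob 43.0 [ 0.64  0.57 -0.54  1.91  0.41  0.77  0.63]
knob 223.0 [ 0.17  0.5   0.06  1.94 -0.04  0.71 -2.13]
knob 92.0 [ 0.81  0.59 -0.61  1.91  0.46  0.79  1.54]
knob 272.0 [ 0.4   0.5  -0.08  1.94  0.06  0.71 -1.26]
key 105.0 [ 0.12  0.72 -0.71  1.85  0.63  0.81  0.92]
key 285.0 [-0.05  0.64 -0.46  1.87  0.41  0.73 -2.05]
lock 84.0 [ 0.65  0.67 -0.6   1.77  0.49  0.85  1.29]
lock 264.0 [ 0.27  0.58 -0.08  1.8   0.07  0.77 -1.51]
lock 39.0 [ 0.59  0.65 -0.52  1.77  0.42  0.83  0.54]
lock 219.0 [ 0.13  0.58  0.1   1.81 -0.08  0.76 -2.2 ]
lock -10.0 [ 0.49  0.62 -0.37  1.78  0.3   0.8  -0.21]
lock 170.0 [-0.62  1.08  1.33  1.85 -1.14  1.23 -2.22]
```

```bash
python3 - <<'E'
from h import *
K0=np.array([.5915,-.1335])
def st(n): s=env.sense(); print(n,round(s["t"],2),np.round(s["ee_pos"],4),np.round(s["wrist_force"],1),round(s["gripper_width"],4),round(s["grasp_force"],1))
env.reach([*K0,.17],down(BY)); st("above")
env.movel([*K0,.076]); st("down")
effector.grasp(4); st("grip")
for a in np.linspace(0,1.75,8)[1:]:
    env.movel([*knob(a),.076],down(BY+a),rate=.12); st("a%.2f"%a)
effector.release(); st("open")
env.movel([*knob(1.75),.17],rate=.2)
p,P,H=cloud("top"); h,s=H[...,0],H[...,1]
Q=P[near(P,knob(1.75),.06,.08,.12)&((h<10)|(h>170))&(s>120)]; print("knob",len(Q),Q.mean(0),"expected",knob(1.75))
for c in("top","scene"):
    if c=="scene": p,_,_=cloud(c)
    print([(np.round(r["at"],4),r["score"]) for n in("lever_post","keyhole") for r in tip_of(c,n)[:2]])
    cv2.imwrite(f"pics/{c}2.png",cv2.resize(p[120:260,260:460] if c=="top" else p[130:230,260:410],None,fx=4,fy=4,interpolation=cv2.INTER_CUBIC)[:,:,::-1])
st("end")
E
```

```text
above 3.18 [ 0.5912 -0.1355  0.17  ] [-0.   0.2 -0.3] 0.0919 0.0
down 3.96 [ 0.5922 -0.1336  0.0767] [ 0.7 -0.2 -0.4] 0.092 0.0
grip 5.12 [ 0.5915 -0.1335  0.076 ] [ 0.5  0.3 -0. ] 0.0139 4.0
a0.25 5.52 [ 0.5744 -0.1345  0.076 ] [-0.7  0.3  1. ] 0.0138 4.0
a0.50 5.92 [ 0.5569 -0.1398  0.076 ] [ 0.1 -0.1  0.2] 0.0134 4.0
a0.75 6.32 [ 0.541  -0.1493  0.0761] [ 0.1 -0.2  0.2] 0.014 4.0
a1.00 6.72 [ 0.528  -0.1623  0.0761] [ 1.  -2.4 -1.6] 0.0136 4.0
a1.25 7.12 [ 0.5184 -0.1781  0.0762] [ 1.5 -1.2  0.1] 0.0139 4.0
a1.50 7.52 [ 0.513  -0.1956  0.0762] [ 2.  -1.7  0.6] 0.0136 4.0
a1.75 7.92 [ 0.5119 -0.214   0.0762] [ 3.8 -0.3  1.6] 0.0136 4.0
open 9.12 [ 0.5113 -0.2148  0.076 ] [-0.5 -0.6 -0.5] 0.0923 0.0
knob 7 [ 0.5153116  -0.21498492  0.09554001] expected [ 0.51127414 -0.21481616]
[(array([ 0.5491,  0.1987, -0.0014]), 0.74), (array([ 0.5128, -0.2193,  0.0909]), 0.6), (array([ 0.5929, -0.1571,  0.0638]), 0.88)]
[(array([ 0.5093, -0.2097,  0.0898]), 0.57), (array([ 0.5887, -0.1561,  0.0692]), 0.84)]
end 10.04 [ 0.5108 -0.2145  0.169 ] [-0.6  0.1  0.9] 0.0923 0.0
```

```bash
python3 - <<'E'
from h import *
def st(n): s=env.sense(); print(n,round(s["t"],2),np.round(s["ee_pos"],4),np.round(s["wrist_force"],1),round(s["gripper_width"],4),round(s["grasp_force"],1))
R=down(KY+np.pi/2)
env.reach([*KP,.15],R); st("above")
g={}
for c in("top","scene"):
    p,P,H=cloud(c); m=near(P,KH,.024,.05,.08)
    hs,ss,v=cv2.split(H)
    print(c,"V pct",np.percentile(v[m],[2,10,50,90]))
    d=m&(v<np.percentile(v[m],50)*.6)
    i=viewer.camera_info(c)
    if d.sum():
        # slot rays cut with plate top z=.064
        vv,uu=np.nonzero(d); K=i["intrinsics"]; r=np.stack([(uu-K[0,2])/K[0,0],-(vv-K[1,2])/K[1,1],-np.ones(len(uu))],-1)@i["rotation"].T
        X=i["eye"]+r*((.064-i["eye"][2])/r[:,2])[:,None]; (cc,wh,a)=cv2.minAreaRect((X[:,:2]*1000).astype(np.float32)); print("slot",d.sum(),X.mean(0),cc,wh,a)
    pl=P[near(P,C+.0*BX,.09,.0615,.068)&(ss<70)]; print("plate",len(pl),cv2.minAreaRect((pl[:,:2]*1000).astype(np.float32)))
    bt=P[near(P,C,.16,.05,.0615)&(hs>95)&(hs<130)&(ss>90)]; print("box",cv2.minAreaRect((bt[:,:2]*1000).astype(np.float32)))
    print([(np.round(r["at"],4),r["score"]) for r in tip_of(c,"keyhole")[:2]])
    g[c]=cv2.resize(p[155:215,320:400] if c=="top" else p[155:200,305:365],(400,300),interpolation=cv2.INTER_NEAREST)
cv2.imwrite("pics/lock.png",np.hstack([g["top"],g["scene"]])[:,:,::-1])
env.movel([*KP,.041],rate=.12); st("down")
effector.grasp(45); env.pause(.2); st("grip")
E
```

```text
above 11.57 [0.5467 0.1948 0.1498] [ 0.1 -0.2 -0.4] 0.0917 0.0
top V pct [141.44 224.8  234.   235.  ]
slot 5 [ 0.59077158 -0.16281629  0.064     ] (592.4529418945312, -162.84222412109375) (5.140900611877441e-06, 16.785320281982422) 89.11654663085938
plate 434 ((573.6890258789062, -183.0738525390625), (135.60336303710938, 78.98283386230469), 53.22065353393555)
box ((571.2633666992188, -157.79202270507812), (199.92198181152344, 159.955078125), 84.41903686523438)
[]
scene V pct [108.9 194.5 232.  237. ]
slot 10 [ 0.5915142 -0.1582854  0.064    ] (591.5374755859375, -158.27980041503906) (4.96751070022583, 16.685279846191406) 87.62739562988281
plate 351 ((572.6141357421875, -181.22412109375), (137.62847900390625, 78.89604187011719), 54.7673454284668)
box ((570.6190185546875, -155.58444213867188), (199.79917907714844, 161.72645568847656), 84.36341857910156)
[(array([ 0.5887, -0.1574,  0.0658]), 0.64)]
down 12.82 [0.5465 0.1969 0.0417] [-0.2  0.   0.2] 0.0921 0.0
grip 14.23 [0.546  0.1965 0.041 ] [-1.   0.7  0.1] 0.0098 45.0
```

View pics/lock.png

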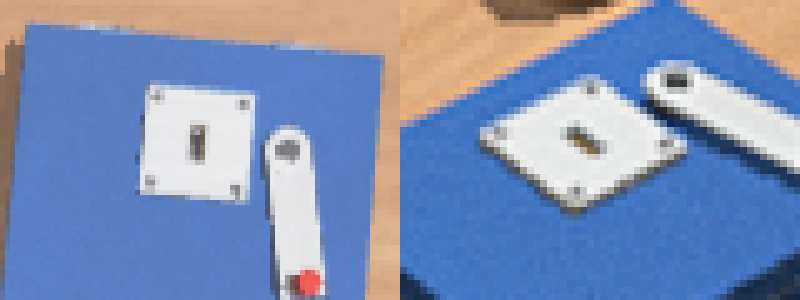

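The crop shows the clear slot at about (197,143) in the top half and (583,142) in the scene half. The lever's knob is at (307,282), well off the plate. The key is gripped (9.8 mm wide), so I'll lift it and bring it over the slot.

```bash
cat >> h.py <<'E'
def st(n):
    s=env.sense(); print(n,round(s["t"],2),np.round(s["ee_pos"],4),np.round(s["wrist_force"],1),np.round(s["moment"],2),round(s["gripper_width"],4),round(s["grasp_force"],1)); return s
E
python3 - <<'E'
from h import *
env.movel([*KP,.10],rate=.1); st("lift")
env.movel([*KP,.16],rate=.2)
R=down(BY+np.pi/2)
env.reach([*KH,.16],R); st("over")
env.movel([*KH,.104],rate=.1); env.pause(.3); st("low")   # tip ~ 9 mm over plate
g={}
for c in("top","scene"):
    p,P,H=cloud(c); h,s,v=cv2.split(H)
    Q=P[near(P,KH,.05,.09,.15)&(h>18)&(h<35)&(s>150)]; print(c,len(Q),Q.mean(0) if len(Q) else "")
    print([(np.round(r["at"],4),r["score"]) for n in("key","keyhole") for r in tip_of(c,n)[:2]])
    g[c]=cv2.resize(p[140:230,300:420] if c=="top" else p[110:200,270:390],(400,300),interpolation=cv2.INTER_CUBIC)
cv2.imwrite("pics/over.png",np.hstack([g["top"],g["scene"]])[:,:,::-1])
E
```

```text
lift 14.97 [0.546  0.196  0.0999] [-0.6 -0.8 -0.6] [ 0.11 -0.09  0.01] 0.0099 45.0
over 16.77 [ 0.5911 -0.1567  0.16  ] [-0.4  0.6 -0.8] [ 0.08 -0.16 -0.06] 0.0094 45.0
low 17.77 [ 0.5912 -0.1591  0.1046] [0.5 0.5 0.3] [ 0.05 -0.12 -0.01] 0.0095 45.0
top 0 
[(array([ 0.5566,  0.2914, -0.0011]), 0.64), (array([ 0.5916, -0.1566,  0.0641]), 0.74)]
scene 46 [ 0.57864742 -0.15616673  0.12387552]
[(array([ 0.3914, -0.0086, -0.0014]), 0.7), (array([ 0.5592,  0.2968, -0.0013]), 0.64), (array([ 0.5902, -0.1587,  0.0656]), 0.75)]
```

View pics/over.png

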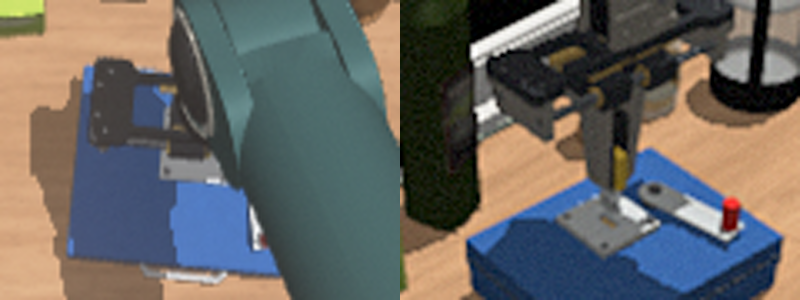

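Right half: the key hangs between the fingers at (620,170), just above the slot, and the lever is clear with its knob at (730,215). Probing the entry gently.

```bash
python3 - <<'E'
from h import *
for z in(.098,.095,.0925,.090,.0875,.085):
    env.movel([*KH,z],rate=.04); s=st(z)
    if abs(s["wrist_force"][2])>8: break
E
```

```text
0.098 18.38 [ 0.5906 -0.1589  0.0975] [ 0.4  0.3 -1.3] [ 0.08 -0.13 -0.02] 0.0097 45.0
0.095 18.62 [ 0.5907 -0.1589  0.0947] [ 0.2 -0.2 -0.8] [ 0.09 -0.11  0.07] 0.0092 45.0
0.0925 18.88 [ 0.5907 -0.159   0.0923] [-0.1 -0.3 -0. ] [ 0.04 -0.14  0.04] 0.0096 45.0
0.09 19.12 [ 0.5907 -0.1588  0.0898] [-0.   0.6 -0.9] [ 0.16 -0.11 -0.01] 0.0098 45.0
0.0875 19.38 [ 0.5908 -0.1588  0.0873] [-0.4  0.4 -1. ] [ 0.2  -0.12 -0.03] 0.0096 45.0
0.085 19.62 [ 0.5908 -0.1588  0.0848] [ 0.6 -0.3 -1.4] [ 0.27 -0.18 -0.01] 0.0098 45.0
```

Clean entry. Pushing on through the pins.

```bash
python3 - <<'E'
from h import *
k=0
for z in(.082,.079,.077,.075,.073,.0715,.070,.069):
    env.movel([*KH,z],rate=.03); s=st(z)
    if s["wrist_force"][2]>20 or (np.hypot(*s["wrist_force"][:2])>15): break
E
```

```text
0.082 19.88 [ 0.5907 -0.1588  0.0817] [ 0.5  1.1 -0.5] [ 0.26 -0.14  0.01] 0.0097 45.0
0.079 20.12 [ 0.5908 -0.1588  0.079 ] [-0.5  1.9  1.6] [ 0.33 -0.01 -0.03] 0.0099 45.0
0.077 20.38 [ 0.5911 -0.1588  0.0782] [-2.   0.8  9.6] [ 0.39  0.61 -0.03] 0.0097 45.0
0.075 20.62 [ 0.591  -0.1588  0.0752] [0.2 2.5 2.2] [ 0.47 -0.02 -0.03] 0.0098 45.0
0.073 20.88 [ 0.5909 -0.1589  0.0723] [ 1.3  1.4 -3.6] [ 0.37 -0.54  0.03] 0.0096 45.0
0.0715 21.12 [ 0.5909 -0.1588  0.0711] [ 1.1  1.6 -3.6] [ 0.48 -0.56  0.03] 0.0101 45.0
0.07 21.38 [ 0.591  -0.1588  0.071 ] [-1.   1.8  6.3] [0.43 0.21 0.  ] 0.0096 45.0
0.069 21.62 [ 0.5911 -0.1588  0.0709] [-3.8  1.7 11.5] [0.48 0.81 0.01] 0.0098 45.0
```

Collar seated at TCP z = 0.071 as predicted. Turning clockwise in steps.

```bash
python3 - <<'E'
from h import *
env.pause(.3)
for t in np.arange(.15,1.66,.15):
    env.movel([*KH,.0695],down(BY+np.pi/2-t),rate=.05); s=st("t%.2f"%t)
    R=s["tcp_rot"]; print("  yaw turned %.3f"%((BY+np.pi/2-np.arctan2(R[1,1],R[0,1])+np.pi)%(2*np.pi)-np.pi))
    if np.linalg.norm(s["wrist_force"])>30: break
E
```

```text
t0.15 22.23 [ 0.5911 -0.1585  0.0709] [-2.   2.8  8.2] [ 0.63  0.53 -0.04] 0.0098 45.0
  yaw turned 0.150
t0.30 22.52 [ 0.5912 -0.1582  0.0709] [-3.1  2.6  8.1] [ 0.73  0.5  -0.  ] 0.0098 45.0
  yaw turned 0.300
t0.45 22.82 [ 0.5913 -0.1579  0.0709] [-0.8  3.1  7.6] [0.82 0.38 0.01] 0.0096 45.0
  yaw turned 0.450
t0.60 23.12 [ 0.5915 -0.1577  0.0709] [-3.2  3.3  6.9] [ 0.89  0.36 -0.01] 0.0099 45.0
  yaw turned 0.599
t0.75 23.43 [ 0.5915 -0.1576  0.0709] [-1.6  3.5  7.6] [0.98 0.24 0.04] 0.0097 45.0
  yaw turned 0.749
t0.90 23.73 [ 0.5916 -0.1576  0.0709] [-1.4  3.5  6.3] [0.93 0.23 0.02] 0.0097 45.0
  yaw turned 0.899
t1.05 24.02 [ 0.5917 -0.1576  0.0709] [-0.9  3.1  6. ] [0.91 0.17 0.02] 0.0093 45.0
  yaw turned 1.049
t1.20 24.32 [ 0.5918 -0.1575  0.0709] [-0.9  3.3  6.4] [0.92 0.17 0.  ] 0.0097 45.0
  yaw turned 1.199
t1.35 24.62 [ 0.5918 -0.1576  0.0709] [-0.9  3.6  5.5] [0.88 0.14 0.04] 0.0094 45.0
  yaw turned 1.349
t1.50 24.93 [ 0.5919 -0.1576  0.0709] [-0.5  3.3  5.8] [0.91 0.01 0.08] 0.0102 45.0
  yaw turned 1.499
t1.65 25.23 [ 0.592  -0.1576  0.0709] [-0.9  3.1  5.4] [0.9  0.02 0.07] 0.01 45.0
  yaw turned 1.649
```

Not against the stop yet: the z moment hasn't risen. Going on in small steps until it does.

```bash
python3 - <<'E'
from h import *
for t in np.arange(1.69,1.9,.04):
    env.movel([*KH,.0692],down(BY+np.pi/2-t),rate=.05); env.pause(.15)
    m=np.mean([(env.pause(.02),env.sense()["moment"][2])[1] for _ in range(6)]); s=st("t%.2f"%t); R=s["tcp_rot"]
    print("  turned %.3f mz %.3f"%((BY+np.pi/2-np.arctan2(R[1,1],R[0,1])+np.pi)%(2*np.pi)-np.pi,m))
    if m>.35: break
p,P,H=cloud("scene"); cv2.imwrite("pics/turn.png",cv2.resize(p[110:200,270:390],(800,600),interpolation=cv2.INTER_CUBIC)[:,:,::-1])
E
```

```text
t1.69 25.73 [ 0.5921 -0.1575  0.0709] [-0.9  3.8  8. ] [0.9  0.18 0.22] 0.0101 45.0
  turned 1.688 mz 0.271
t1.73 26.23 [ 0.5921 -0.1576  0.0709] [-0.5  3.7  8.2] [0.87 0.16 0.5 ] 0.01 45.1
  turned 1.727 mz 0.509
```

View pics/turn.png

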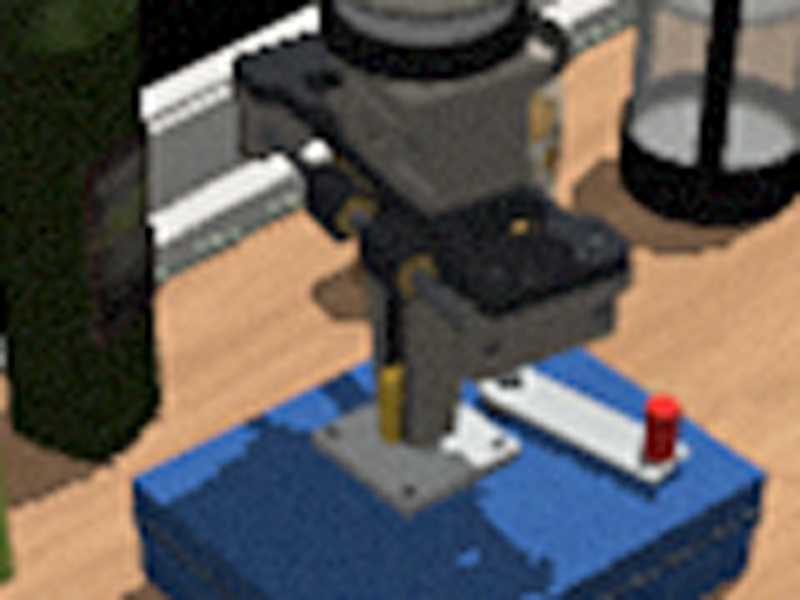

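The picture shows the head at (392,400) turned crosswise in the grip, with the collar down on the plate. The lever's knob is clear at (660,425). The z moment jumped to 0.5 N m, so the key is against its stop.

```bash
python3 -c "
from h import *
st('final'); print(workorder.finish_job())"
```

```text
final 26.27 [ 0.5921 -0.1576  0.0709] [-0.3  3.4  7.6] [0.88 0.13 0.49] 0.0095 45.1
the job is handed in; nothing more can be done
None
```

I handed the job in at about 26 s with the key fully home and held against its stop (0.5 N m on the wrist), and the lever clear at about 1.75 rad; the tea box, cup and mug were not touched as far as I could tell, and no verdict came back.

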